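# Turn a biscuit over on the baking sheet with the turner

### The arm

A 6-joint arm with a two-finger parallel gripper is mounted at the origin on the work surface; the furniture and walls round the work are solid. World frame = base frame: x ahead of the robot, y to its left, z up, the work surface at z = 0. Lengths are in m, angles in degrees, forces in N, time in s.
With the tool pointing down it reaches from about 0.35 to 0.875 m from the base axis. Payload 4.2 kg.
Tool frame: the origin (TCP) lies on the centre line of the jaws, within the pads' length; the fingertips stand 25 mm ahead of it and the grasp point (between the pads) lies 6 mm ahead of it (finger_overhang is the distance from the TCP to the fingertips, in m); z points along the fingers, y is the line along which they close (so a half turn about z gives the same grasp; the last joint's range is limited). The gripper opens to 87 mm and grips with 3 to 60 N. Pads are 19 mm wide; open, the fingers measure 117 mm over their backs; the gripper's body (75 mm by 190 mm) begins 51 mm behind the grasp point.
Start: joints at [82.139, 22.042, 0.453, 0, -68.411, -14.817], TCP at [0.241, 0.577, 0.248] pointing down, gripper open.
Joint ranges: [-179.83, 179.83], [-69.29, 118.12], [-61.27, 80.66], [-181.25, 117.63], [-171.15, -9.14], [-177.46, 177.46]. Speed limits (degrees/s): [159.86, 159.86, 180, 180, 180, 180].

### API

Orientations are given as a 3x3 rotation matrix whose columns are the frame's x, y, z axes.
In Python, from station import sense, capture, finish_job, spot_in, tip_of, finger_overhang gives the robot as it stands. The module is installed in compiled form; this text tells all that it offers.
- The arm moves only by the tool servo_tool, never from a script. Its arguments are lists of equal length, an entry for each row: "slide": the shift along the tool's x, y, z in m, a list of three; "spin": the turn about the tool's z in degrees; "grip": the closure, from 0 (fully open) to 1 (shut). A call has exactly 5 rows; each row is the pose to reach, as a shift and turn from the pose commanded when the call began, along the tool's axes at that moment; what a row does not reach only later rows make up. A row lasts 1/12 s, in which the tool goes at most 41.7 mm and 7.16 degrees, less where a joint would pass 70% of its speed; a pose out of reach is approached as far as the arm can. A call with a gripper value outside its range is refused whole. The fingers move at their own pace and stop on an object; the grip force is fixed at half the most. Time passes only in rows, so rows that repeat a pose let the fingers close, or fill a call up. It gives the time, the measured TCP pose, the force, the opening and the grip force at its end, in the units of the state.
- sense(): the state, without advancing time (a new reading comes with each control period).
- capture(name): name is "scene" or "top" or "wrist"; returns a dict with "pixels" (480x640x3 uint8, blue, green, red), "depth" (480x640 float32, m along the optical axis (not along the pixel's ray), 0 where there is no reading), "fx", "fy", "cx", "cy" (pixels), "R" (3x3) and "t" (3): a world point X has camera coordinates R X + t; the wrist camera has in their place "hand_eye" (4x4, takes a point from camera to tool coordinates, whose origin is the TCP and whose axes are the flange's). Camera axes: x right, y down, z forward; pixel columns grow to the right and rows downward; lengths in m; the calibration is good to about 2 mm. A picture is of the moment at which its call begins: read the wrist's pose just before it.
- finish_job(): hands the job in; it is judged then, once.
Trained networks look in the newest picture that a camera, given by its name, has taken for a name from the list of things; names that differ only in an ending like _2 or _b are one class to them, and where a whole thing is asked for, a point or a joint stands for the part that bears it (a point fixed in the world has none). Each returns a list of dicts, best first, with "conf" (0 to 1); they miss things now and then, are a little off and sometimes report something else, mostly with a low value. They report only what shows in the picture. A call takes as long as a camera call. They do not tell look-alikes from the thing itself.
- spot_in(thing, camera): "point" ([x, y, z] in m, in world coordinates, good to about 4 mm: the middle of the surface that is visible of it).
- tip_of(thing, camera): "point" ([x, y, z] in m, in world coordinates, good to about 4 mm: a listed point, or the origin of a listed thing).
The state is a dict: "time_s": time; "joints": joint angles; "joint_velocities": joint speeds; "effort": joint torques, N m; "tcp_pos": TCP position; "ee_rot": TCP orientation; "wrist_force": force on the tool from outside, world axes, zero at the start; "moment": the same for the moment, N m; "gripper_width": opening from 0.0 (shut) to 1.0 (fully open); "gripper_force": force on a finger pad.
Only numpy, scipy, OpenCV 4.12 (cv2) and the standard library are available. Lean on these libraries where they do the work, as an engineer would, in place of code of your own. Each camera call takes 0.05 s, during which the arm holds its last target. There are 200 camera calls.

### The job

Take the turner from its rest, work its blade under the biscuit that still lies with its pale pricked face up (let the raised lip of the baking sheet hold the biscuit against the push), lift it just clear of the sheet and, with a turn of the wrist, lay it over on free room on the sheet so that it lies flat, wholly on the sheet, with its smooth brown face up. Then lay the turner back in its rest as you found it. The biscuits are brittle and made to be eaten: touch them only with the turner, keep the biscuit low, and leave the one already turned and the cookie cutters where they are.

Things in the scene. Friction and masses are not known exactly. Their poses are not given: they have to be found in the camera images.
- biscuit: the biscuit to turn: hard round shortbread, 78 mm across, 12 mm thick, about 60 g; pale golden pricked face up at the start, smooth dark brown face below. Both faces are 66 mm across and bevelled: the rim widens to 78 mm over 4 mm of height, so a thin blade meets a sloping underside. Origin: centre of the brown face; +z out of the pricked face (up at the start)
- biscuit_center (a point): centre of that biscuit, midway in its thickness (9 mm above the table top while it lies flat on the sheet, either way up)
- turned_biscuit: the other biscuit, same size, already turned: smooth dark brown face up. Origin: centre of its underside, +z up. One biscuit lies near each end of the sheet, centres about 118 mm from its middle in y; which is which changes. Each lies 3 to 26 mm short of the lip
- sheet: aluminium baking sheet, fast on the table, 250 mm (x) by 360 mm (y), 3 mm thick (top 3 mm above the table), flat and open on three sides. Along its far edge stands a lip 18 mm high, leaning outward a little; its inner foot is at x = +125 mm. Origin: centre of the underside; +x to the lip, away from the robot; +y along it to the left
- turner: offset turner, 250 mm long, 190 g: slotted flat steel blade 86 mm long, 66 mm wide, 1.8 mm thick with a straight tip; cranked shank 16 mm wide; octagonal wooden handle. Origin: middle of the blade's rear edge, underside; +x along the blade to its tip, +z out of its upper side, where the handle stands off. Centre of mass near (-43, 0, 32) mm
- turner_grip (a point): point to grip on the handle's axis, (-69, 0, 45) mm in the turner's frame. The axis runs from (-35, 0, 38) rising backward by 12 degrees to (-162, 0, 65) mm; the handle is octagonal, 22 mm across its flats. Grip it on a pair of flats: from above, or with the gripper leaning 45 degrees to either side about the handle (there is room); at angles between, the handle twists in the grip
- turner_end (a point): point on the handle's axis that lies in the cradle, (-138, 0, 60) mm in the turner's frame
- turner_tip (a point): middle of the blade's tip edge, underside, (86, 0, 0) mm in the turner's frame
- tool_rest: white ceramic tool rest, fast on the table: round foot 76 mm across, stem, and on top a V-shaped cradle 20 mm long, open upward, about 58 mm wide at its horns, 68 mm high. The turner lies with its handle in the V and its blade flat on the table, tip pointing along the rest's +x; its origin is then at (138, 0, 0) mm in the rest's frame. Origin: centre of the underside
- rest_cradle (a point): where the handle's axis passes through the cradle: 60 mm above the rest's origin
- cutter_heart: pink heart-shaped cookie cutter, 62 x 66 x 22 mm, loose; leave it alone. Origin: centre of the underside
- cutter_star: yellow star-shaped cookie cutter, 61 x 64 x 22 mm, loose; leave it alone. Origin: centre of the underside
There are look-alikes about, which are no part of the job. Leave any green or pink look-alike of the biscuit alone.

How it is judged (in metres and radians):
On the way, in this order (a step that is already met when the one before it is completed fails the run):
1. the biscuit rides on the turner clear of the sheet, pricked face still up (height (world z) of biscuit_center above 0.015 m and contact force between biscuit and sheet below 0.02 N and contact force between biscuit and turner above 0.2 N and angle between biscuit's own z axis and vertical below 0.7 rad and contact force between the fingers and turner above 1 N), for 0.2 s.
2. the biscuit lies on the sheet with its smooth brown face up (angle between biscuit's own z axis and vertical above 2.95 rad and height (world z) of biscuit_center below 0.013 m and contact force between biscuit and sheet above 0.1 N), for 0.2 s.
At the end, for the whole second after the job is handed in: The biscuit lies still and flat, brown face up, wholly on the sheet (centre within 90 mm in x and 145 mm in y of its middle); the turner lies in its rest, handle within 20 mm of its place, blade flat within 8 and pointing as before within 14 degrees; the other biscuit is within 25 mm of its place (angle between biscuit's own z axis and vertical above 3 rad and height (world z) of biscuit_center between 0.006 and 0.012 m and x of biscuit_center in the frame of sheet between -0.09 and 0.09 m and y of biscuit_center in the frame of sheet between -0.145 and 0.145 m and linear speed of each of biscuit, turner below 0.02 m/s and distance between turner_end and rest_cradle below 0.02 m and angle between turner's own z axis and vertical below 0.15 rad and angle between the x axis of turner and the x axis of tool_rest, either way round below 0.25 rad and distance of turned_biscuit from where it was at the start of the episode below 0.025 m); the robot touches nothing.
It fails at once if fingers or arm touch a biscuit (contact force between any of the arm, the fingers and biscuit above 0.3 N or contact force between any of the arm, the fingers and turned_biscuit above 0.3 N).
It fails at once if the biscuit is raised more than about 15 cm or tossed (height (world z) of biscuit_center above 0.16 m).
It fails at once if the other biscuit is shifted by more than 25 mm or tipped up (distance of turned_biscuit from where it was at the start of the episode above 0.025 m or angle between turned_biscuit's own z axis and vertical above 0.5 rad).
It fails at once if a cookie cutter is shifted by more than 30 mm (distance of any of cutter_heart, cutter_star from where it was at the start of the episode above 0.03 m).
It also fails if it takes over 58 s, if anything falls off the work surface, if the arm or the gripper's body presses on something with over 40 N, if the wrist force passes 120 N, or if a joint passes its speed limit or range.

## Working session

There is one attempt and no reset: what is moved stays moved. The work goes in short steps, Python scripts to look and compute and a tool call to move; the robot and the scene stay as the last step left them, time stands still between calls to the robot, and variables do not carry over. Pictures are saved under pics/ and viewed, at most 10 in all, crops included, and the job is handed in when it is done.

Besides the shell and the picture viewer there is one more tool, called as a command line: name --pt "numbers of a row" for each row, then --argument value for the rest. servo_tool: Moves the arm, as the interface text tells. Its arguments: {"type":"object","properties":{"slide":{"type":"array"},"spin":{"type":"array"},"grip":{"type":"array"}},"required":["slide","spin","grip"]}

```bash
ls; mkdir -p pics
python3 - <<'E'
from station import *
import cv2
s=sense(); print(s); print(finger_overhang)
for c in ("scene","top"):
    d=capture(c); cv2.imwrite(f"pics/{c}0.png",d["pixels"]); print(c,d["fx"],d["cx"],d["cy"],d["R"],d["t"])
    for th in ("biscuit","turned_biscuit","sheet","turner","turner_grip","turner_end","turner_tip","tool_rest","rest_cradle","cutter_heart","cutter_star"):
        for f in (spot_in,tip_of):
            try: print(th,f.__name__,[([round(float(v),3) for v in r["point"]],round(r["conf"],2)) for r in f(th,c)])
            except Exception as e: print(th,f.__name__,e)
E
```

```text
pics
{'time_s': 0.0, 'joints': array([ 8.21398846e+01,  2.20920060e+01,  3.79563613e-01, -3.04610927e-02,
       -6.84097724e+01, -1.48178255e+01]), 'joint_velocities': array([-0.04906975,  0.09552079,  0.07336327, -0.05533799,  0.00095736,
       -0.00683312]), 'effort': array([ 1.73735876e-03, -3.90670109e+01,  1.87409753e+01,  4.21989307e+00,
        1.10375145e-02, -1.74641277e-04]), 'tcp_pos': array([0.2407196 , 0.57619229, 0.24644113]), 'ee_rot': array([[ 9.22610977e-01, -3.85730960e-01, -7.81399662e-04],
       [-3.85731746e-01, -9.22608713e-01, -2.04535625e-03],
       [ 6.80310931e-05,  2.18847878e-03, -9.99997603e-01]]), 'wrist_force': array([0.56150348, 0.3618278 , 0.73262769]), 'moment': array([ 0.01404819, -0.00703317,  0.01065023]), 'gripper_force': 0.0, 'gripper_width': 1.0036321223730291}
0.025
scene 529.0699228078118 330.2934678637373 247.90006806145564 [[ 0.81030502 -0.58596135  0.00742074]
 [-0.40774929 -0.57286657 -0.71103052]
 [ 0.4208875   0.5731258  -0.70312199]] [-0.46980201  0.22283006  0.95793178]
biscuit call [([0.626, -0.002, 0.018], 0.94), ([0.441, 0.142,
[... 2155 characters left out ...]
, 0.256, -0.003], 0.49)]
turner_grip call [([0.522, 0.26, 0.003], 0.72), ([0.694, 0.185, 0.023], 0.59)]
turner_grip call [([0.45, 0.26, 0.042], 0.62)]
turner_end call [([0.525, 0.259, 0.0], 0.79)]
turner_end call [([0.382, 0.254, 0.06], 0.94)]
turner_tip call [([0.52, 0.261, 0.002], 0.88)]
turner_tip call []
tool_rest call [([0.385, 0.238, 0.006], 0.58)]
tool_rest call [([0.385, 0.255, -0.002], 0.72)]
rest_cradle call [([0.384, 0.245, 0.007], 0.75)]
rest_cradle call [([0.383, 0.262, 0.059], 0.65)]
cutter_heart call [([0.527, -0.42, 0.022], 0.63)]
cutter_heart call [([0.523, -0.408, -0.004], 0.71)]
cutter_star call [([0.692, 0.184, 0.021], 0.6)]
cutter_star call [([0.696, 0.186, -0.0], 0.61)]
```

View pics/scene0.png

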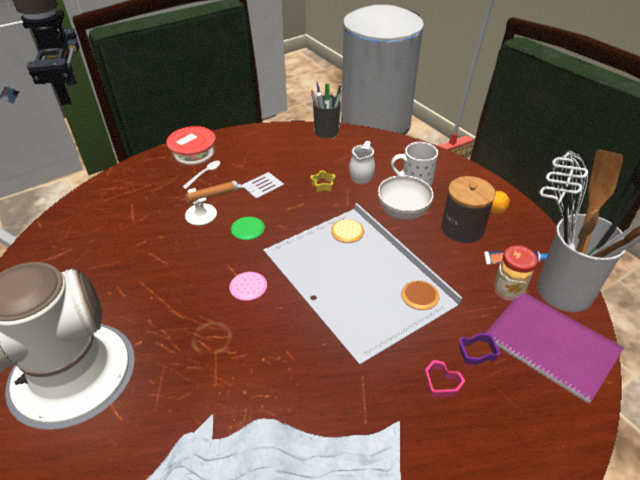

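View pics/top0.png

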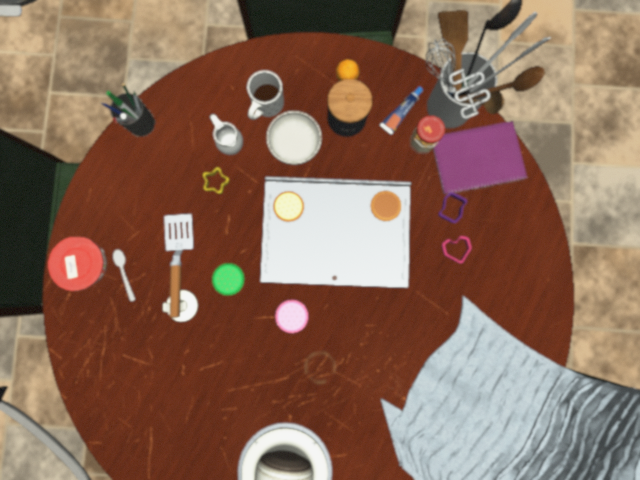

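Candidates for the biscuit, as top-image pixels:
- Pale biscuit on the sheet (288,206).
- Green disc (228,279).
- Pink disc (291,316).
- Brown turned biscuit (386,206).

I choose the pale one on the sheet, at about (0.627, 0.000). The turner is at (178,265) with its handle in the white rest at (180,305). First I check how the arm behaves at the edge of its reach.

servo_tool --pt "0 -0.04 0" --pt "0 -0.08 0" --pt "0 -0.12 0" --pt "0 -0.16 0" --pt "0 -0.2 0" --spin '[0, 0, 0, 0, 0]' --grip '[0, 0, 0, 0, 0]'

```text
time_s: 2.72
tcp_pos: [0.3187, 0.7625, 0.2479]
ee_rot: [[0.923, -0.385, 0.0], [-0.385, -0.923, 0.0], [0.0, -0.0, -1.0]]
wrist_force: [-0.4, 1.8, 1.4]
gripper_width: 1.001
gripper_force: 0.0
```

servo_tool --pt "0 -0.04 0" --pt "0 -0.08 0" --pt "0 -0.12 0" --pt "0 -0.16 0" --pt "0 -0.2 0" --spin '[0, 0, 0, 0, 0]' --grip '[0, 0, 0, 0, 0]'

```text
time_s: 3.13
tcp_pos: [0.362, 0.8662, 0.214]
ee_rot: [[0.923, -0.386, 0.005], [-0.386, -0.923, 0.001], [0.004, -0.003, -1.0]]
wrist_force: [-1.8, -0.2, -7.7]
gripper_width: 0.999
gripper_force: 0.0
```

Run:
```python
from station import *
s=sense(); print(s['time_s'],s['tcp_pos'],s['ee_rot'],s['joints'])
```

```text
3.1333 [0.36201439 0.8661865  0.21400202] [[ 9.22667148e-01 -3.85569782e-01  4.61280966e-03]
 [-3.85577610e-01 -9.22674955e-01  9.13313386e-04]
 [ 3.90397790e-03 -2.62128038e-03 -9.99988944e-01]] [  77.19329122   65.87503032   80.04890877    0.25372683 -104.06413347
   -9.81089078]
```

```bash
cat > h.py <<'E'
from station import *
import numpy as np, cv2
def cloud(c):
    d=capture(c); Z=d["depth"].astype(float); v,u=np.indices(Z.shape)
    P=np.stack([(u-d["cx"])/d["fx"]*Z,(v-d["cy"])/d["fy"]*Z,Z],-1)
    W=(P-np.asarray(d["t"]))@np.asarray(d["R"]); W[Z==0]=np.nan
    hsv=cv2.cvtColor(d["pixels"],cv2.COLOR_BGR2HSV).astype(int)
    return d,W,hsv
E
python3 - <<'E'
from h import *
np.set_printoptions(precision=4,suppress=True)
for c in ("top","scene"):
    d,W,h=cloud(c); cv2.imwrite(f"pics/{c}1.png",d["pixels"])
    x,y,z=W[...,0],W[...,1],W[...,2]; H,S,V=h[...,0],h[...,1],h[...,2]
    ok=np.isfinite(z)
    # sheet
    m=ok&(x>.4)&(x<.72)&(y>-.33)&(y<.09)&(S<60)&(V>120)&(abs(z-.003)<.008)
    r=cv2.minAreaRect(np.c_[x[m],y[m]].astype(np.float32)); print(c,"sheet",r,np.median(z[m]))
    tb=ok&(x>.4)&(x<.9)&(y>-.4)&(y<.3)&(S>120)&(abs(z)<.01)&((H<12)|(H>170))&(V<120); print("tablez",np.median(z[tb]))
    l=ok&(x>.64)&(x<.72)&(y>-.28)&(y<.05)&(z>.012)&(z<.03)&(S<70)
    if l.sum()>20:
        p=np.polyfit(y[l],x[l],1); print("lip x=",p,"zmax",np.percentile(z[l],95),"yrange",y[l].min(),y[l].max(), "xrange",np.percentile(x[l],[5,50,95]))
    for n,yc in (("pale",0.0),("brown",-.24)):
        b=ok&(np.hypot(x-.628,y-yc)<.06)&(S>75)&(z>.005)
        (bx,by),br=cv2.minEnclosingCircle(np.c_[x[b],y[b]].astype(np.float32)); print(n,b.sum(),x[b].mean(),y[b].mean(),np.median(z[b]),(bx,by,br))
    t=ok&(x>.36)&(x<.63)&(y>.21)&(y<.32)&(z>.025)&(S>110)
    print("handle",t.sum(),np.polyfit(x[t],y[t],1),x[t].min(),x[t].max())
    for xx in (.40,.43,.45,.47): 
        q=t&(abs(x-xx)<.006); print(xx,y[q].mean(),z[q].max(),np.percentile(y[q],[5,95]))
    bl=ok&(x>.525)&(x<.63)&(y>.2)&(y<.34)&(S<70)&(abs(z)<.015)
    r=cv2.minAreaRect(np.c_[x[bl],y[bl]].astype(np.float32)); print("blade",bl.sum(),r,x[bl].max())
    # obstacles beyond lip
    for a in np.arange(-.36,.06,.04):
        o=ok&(y>a)&(y<a+.04)&(x>.705)&(x<.9)&(z>.012); print("obst y%.2f"%a, x[o].min() if o.any() else None, z[o].max() if o.any() else None)
print(sense()['time_s'])
E
```

```text
top sheet ((0.5695683360099792, -0.11558660864830017), (0.36744046211242676, 0.26764512062072754), 88.54277801513672) 0.00384823469340897
tablez 0.0009050215873896077
lip x= [-0.0781  0.6736] zmax 0.024061635502443387 yrange -0.2792533051982257 0.048730336521839446 xrange [0.6428 0.69   0.6963]
pale 233 0.6268769442235849 0.0014915575114446556 0.014560220435884567 (0.6292732954025269, 0.0022077220492064953, 0.03827441856265068)
brown 718 0.6323981865514715 -0.2370167739132859 0.015418357768749256 (0.6330251693725586, -0.23723608255386353, 0.03772073984146118)
handle 453 [0.0707 0.2281] 0.36031282075197124 0.4787485036415219
0.4 0.25650729669364786 0.07337139725541669 [0.2492 0.2652]
0.43 0.25776767592987204 0.06533571974642373 [0.2493 0.2686]
0.45 0.2599709705692099 0.06120015191539537 [0.2515 0.2714]
0.47 0.2617355903911956 0.05695511317329563 [0.2534 0.2733]
blade 963 ((0.5660966038703918, 0.2739531993865967), (0.08642583340406418, 0.07309231162071228), 4.218496799468994) 0.6107317085046202
obst y-0.36 0.7542402580038082 0.319017538332619
obst y-0.32 0.7670709498074042 0.3156094311
[... 1251 characters left out ...]
0.47 0.2579236433975564 0.053211332708034235 [0.2517 0.2669]
blade 535 ((0.5669750571250916, 0.2734527885913849), (0.08468760550022125, 0.07569755613803864), 0.9503223299980164) 0.6095813587695008
obst y-0.36 0.7551742110816493 0.3174911018314381
obst y-0.32 0.7677703906399573 0.31347747091292194
obst y-0.28 None None
obst y-0.24 None None
obst y-0.20 0.8117304784376053 0.11904358815250302
obst y-0.16 0.8064578108814662 0.1341085652543793
obst y-0.12 0.812461788028362 0.11930834849249582
obst y-0.08 0.7318714646498516 0.0588345587168872
obst y-0.04 0.7239486713102051 0.05825273575275401
obst y-0.00 0.7260489147848607 0.0903144785775389
obst y0.04 0.7523084245440417 0.09114360771860971
3.2333
```

servo_tool --pt "0 0.04 0" --pt "0 0.08 0" --pt "0 0.12 0" --pt "0 0.16 0" --pt "0 0.2 0" --spin '[7, 14, 21, 28, 35]' --grip '[0, 0, 0, 0, 0]'

```text
time_s: 3.65
tcp_pos: [0.3083, 0.74, 0.2343]
ee_rot: [[0.662, -0.749, 0.016], [-0.749, -0.662, 0.037], [-0.017, -0.036, -0.999]]
wrist_force: [-0.2, 1.0, 1.0]
gripper_width: 1.002
gripper_force: 0.0
```

```bash
cat >> h.py <<'E'
def go(x,y,z,yaw,pos=None,yaw0=None):
    """shift in tool axes and spin from present pose to TCP target"""
    s=sense(); R=s['ee_rot']; p=s['tcp_pos'] if pos is None else np.array(pos)
    yw=np.degrees(np.arctan2(R[1,0],R[0,0])) if yaw0 is None else yaw0
    c,q=np.cos(np.radians(yw)),np.sin(np.radians(yw)); Rn=np.array([[c,q,0],[q,-c,0],[0,0,-1]])
    d=Rn.T@(np.array([x,y,z])-p); dy=(yw-yaw+180)%360-180
    print('t%.2f tcp %s yaw %.1f | slide %s spin %.1f J6 %.0f'%(s['time_s'],np.round(p,4),yw,np.round(d,4),dy,s['joints'][5]))
E
python3 - <<'E'
from h import *
go(.45,.261,.15,-175)
E
```

```text
t3.65 tcp [0.3083 0.74   0.2343] yaw -48.5 | slide [0.4526 0.2112 0.0843] spin 126.5 J6 -38
```

servo_tool --pt "0.036 0.011 0.01" --pt "0.072 0.022 0.02" --pt "0.108 0.033 0.03" --pt "0.144 0.044 0.03" --pt "0.179 0.054 0.03" --spin '[7, 14, 21, 28, 35]' --grip '[0, 0, 0, 0, 0]'

```text
time_s: 4.07
tcp_pos: [0.3886, 0.5709, 0.2004]
ee_rot: [[0.113, -0.993, 0.017], [-0.993, -0.113, 0.035], [-0.032, -0.02, -0.999]]
wrist_force: [0.4, 0.3, 0.3]
gripper_width: 0.999
gripper_force: 0.0
```

servo_tool --pt "0.036 -0.012 0.01" --pt "0.072 -0.024 0.02" --pt "0.108 -0.036 0.03" --pt "0.144 -0.048 0.03" --pt "0.178 -0.058 0.03" --spin '[7, 14, 21, 28, 35]' --grip '[0, 0, 0, 0, 0]'

```text
time_s: 4.48
tcp_pos: [0.4686, 0.4021, 0.1665]
ee_rot: [[-0.477, -0.879, 0.019], [-0.878, 0.478, 0.033], [-0.038, -0.001, -0.999]]
wrist_force: [1.1, 0.7, 0.3]
gripper_width: 0.997
gripper_force: 0.0
```

servo_tool --pt "0 0 0" --pt "0 0 0" --pt "0 0 0" --pt "0 0 0" --pt "0 0 0" --spin '[7, 14, 21, 28, 35]' --grip '[0, 0, 0, 0, 0]'

```text
time_s: 4.9
tcp_pos: [0.4684, 0.4042, 0.1673]
ee_rot: [[-0.895, -0.446, 0.02], [-0.445, 0.895, 0.035], [-0.033, 0.022, -0.999]]
wrist_force: [0.0, 0.4, -0.4]
gripper_width: 0.999
gripper_force: 0.0
```

Run:
```python
from h import *
go(.45,.261,.15,-175); print(sense()['ee_rot'])
```

```text
t4.90 tcp [0.4684 0.4042 0.1673] yaw -153.6 | slide [ 0.0802 -0.1201  0.0173] spin 21.4 J6 -119
[[-0.89495722 -0.4457086   0.01988536]
 [-0.44490659  0.89490006  0.03481397]
 [-0.03331229  0.02230988 -0.99919596]]
```

servo_tool --pt "0.015 -0.033 0.005" --pt "0.03 -0.066 0.01" --pt "0.045 -0.098 0.01" --pt "0.06 -0.131 0.01" --pt "0.06 -0.131 0.01" --spin '[4, 8, 12.4, 12.4, 12.4]' --grip '[0, 0, 0, 0, 0]'

```text
time_s: 5.32
tcp_pos: [0.4728, 0.2551, 0.1524]
ee_rot: [[-0.969, -0.245, 0.018], [-0.244, 0.969, 0.03], [-0.025, 0.025, -0.999]]
wrist_force: [0.1, 0.3, -0.2]
gripper_width: 1.002
gripper_force: 0.0
```

Run:
```python
from h import *
d=capture("wrist"); cv2.imwrite("pics/w0.png",d["pixels"]); s=sense()
go(.45,.261,.051,-175)
for n in ("turner_grip","turner_end","turner_tip","rest_cradle","turner"):
    print(n,[(np.round(r["point"],3),round(r["conf"],2)) for r in tip_of(n,"wrist")])
```

```text
t5.37 tcp [0.4739 0.2576 0.1529] yaw -165.8 | slide [0.0223 0.0091 0.1019] spin 9.2 J6 -121
turner_grip [(array([0.449, 0.262, 0.045]), 0.66)]
turner_end []
turner_tip [(array([0.605, 0.274, 0.005]), 0.64)]
rest_cradle [(array([ 0.523,  0.27 , -0.002]), 0.74)]
turner [(array([0.519, 0.267, 0.   ]), 0.94)]
```

View pics/w0.png

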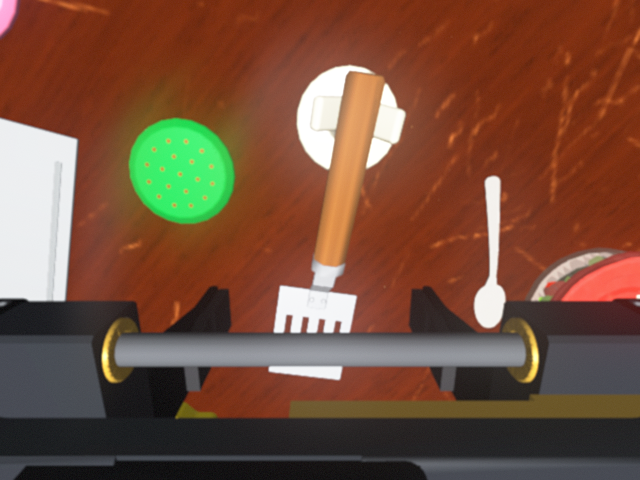

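servo_tool --pt "0.008 0.001 0" --pt "0.016 0.002 0.01" --pt "0.02 0.003 0.03" --pt "0.02 0.003 0.05" --pt "0.02 0.003 0.05" --spin '[0, 0, 0, 0, 0]' --grip '[0, 0, 0, 0, 0]'

```text
time_s: 6.03
tcp_pos: [0.4502, 0.2568, 0.0941]
ee_rot: [[-0.969, -0.249, 0.006], [-0.249, 0.968, 0.02], [-0.011, 0.018, -1.0]]
wrist_force: [0.1, -0.0, -0.3]
gripper_width: 0.997
gripper_force: 0.0
```

Run:
```python
from h import *
go(.45,.261,.051,-175)
```

```text
t6.03 tcp [0.4502 0.2568 0.0941] yaw -165.6 | slide [-0.0009  0.0041  0.0431] spin 9.4 J6 -122
```

servo_tool --pt "0 0.002 0.01" --pt "0 0.004 0.025" --pt "0 0.004 0.04" --pt "0 0.004 0.043" --pt "0 0.004 0.043" --spin '[4, 8, 9.4, 9.4, 9.4]' --grip '[0, 0, 0, 0, 0]'

```text
time_s: 6.45
tcp_pos: [0.452, 0.2629, 0.0542]
ee_rot: [[-0.996, -0.088, 0.011], [-0.088, 0.996, 0.024], [-0.013, 0.023, -1.0]]
wrist_force: [0.6, 0.6, 0.1]
gripper_width: 1.002
gripper_force: 0.0
```

Run:
```python
from h import *
go(.45,.261,.051,-175); print(sense()['ee_rot'][:,2])
```

```text
t6.45 tcp [0.452  0.2629 0.0542] yaw -174.9 | slide [ 0.0022 -0.0017  0.0032] spin 0.1 J6 -132
[ 0.01100901  0.02361513 -0.99966051]
```

servo_tool --pt "0.002 -0.001 0.003" --pt "0.002 -0.001 0.003" --pt "0.002 -0.001 0.003" --pt "0.002 -0.001 0.003" --pt "0.002 -0.001 0.003" --spin '[0, 0, 0, 0, 0]' --grip '[0, 0.5, 1, 1, 1]'

```text
time_s: 6.87
tcp_pos: [0.4507, 0.2619, 0.052]
ee_rot: [[-0.996, -0.087, 0.013], [-0.087, 0.996, 0.026], [-0.015, 0.025, -1.0]]
wrist_force: [0.1, -0.1, 1.0]
gripper_width: 0.784
gripper_force: 0.0
```

servo_tool --pt "0 0 0" --pt "0 0 0" --pt "0 0 0" --pt "0 0 0" --pt "0 0 0" --spin '[0, 0, 0, 0, 0]' --grip '[1, 1, 1, 1, 1]'

```text
time_s: 7.28
tcp_pos: [0.4505, 0.2616, 0.0514]
ee_rot: [[-0.996, -0.087, 0.012], [-0.087, 0.996, 0.025], [-0.014, 0.024, -1.0]]
wrist_force: [-0.2, -0.7, -1.2]
gripper_width: 0.402
gripper_force: 0.0
```

servo_tool --pt "0 0 0" --pt "0 0 0" --pt "0 0 0" --pt "0 0 0" --pt "0 0 0" --spin '[0, 0, 0, 0, 0]' --grip '[1, 1, 1, 1, 1]'

```text
time_s: 7.7
tcp_pos: [0.4507, 0.262, 0.0515]
ee_rot: [[-0.996, -0.087, 0.013], [-0.086, 0.996, 0.026], [-0.015, 0.025, -1.0]]
wrist_force: [1.2, 2.1, 0.3]
gripper_width: 0.25
gripper_force: 30.0
```

servo_tool --pt "0 0 -0.01" --pt "0 0 -0.03" --pt "0 0 -0.06" --pt "0 0 -0.08" --pt "0 0 -0.08" --spin '[0, 0, 0, 0, 0]' --grip '[1, 1, 1, 1, 1]'

```text
time_s: 8.12
tcp_pos: [0.4512, 0.2609, 0.1361]
ee_rot: [[-0.996, -0.088, 0.018], [-0.088, 0.996, 0.03], [-0.021, 0.028, -0.999]]
wrist_force: [0.7, 0.1, -1.7]
gripper_width: 0.248
gripper_force: 29.9
```

Run:
```python
from h import *
go(.45,.261,.051,-175); print(sense()['ee_rot'][:,2])
d,W,h=cloud("scene"); cv2.imwrite("pics/s2.png",d["pixels"][120:260,120:420])
for c in ("scene","wrist"):
  if c=="wrist": capture(c)
  for n in ("turner_tip","turner","turner_end"): print(c,n,[(np.round(r["point"],3),round(r["conf"],2)) for r in tip_of(n,c)])
x,y,z=W[...,0],W[...,1],W[...,2];S=h[...,1];H=h[...,0]
# lip
l=(x>.672)&(x<.71)&(y>-.29)&(y<.06)&(z>.013)&(z<.03)
p=np.polyfit(y[l],x[l],1); print("lip",p,l.sum(),np.percentile(z[l],95))
bl=(x>.5)&(x<.66)&(y>.2)&(y<.34)&(S<80)&(z>.03)
print("blade pts",bl.sum()); 
if bl.sum()>50:
    A=np.c_[x[bl],y[bl],np.ones(bl.sum())]; co,*_=np.linalg.lstsq(A,z[bl],rcond=None); print("plane dz/dx dz/dy",co, cv2.minAreaRect(np.c_[x[bl],y[bl]].astype(np.float32)), np.median(z[bl]))
```

```text
t8.12 tcp [0.4512 0.2609 0.1361] yaw -175.0 | slide [0.0012 0.0002 0.0851] spin 0.0 J6 -132
[ 0.01832572  0.03005112 -0.99938036]
scene turner_tip [(array([0.609, 0.275, 0.089]), 0.72)]
scene turner [(array([0.518, 0.266, 0.083]), 0.7)]
scene turner_end [(array([0.38 , 0.255, 0.148]), 0.95)]
wrist turner_tip []
wrist turner [(array([0.52 , 0.26 , 0.077]), 0.69)]
wrist turner_end [(array([0.381, 0.251, 0.141]), 0.72)]
lip [0.02586279 0.69564687] 404 0.02109253108417063
blade pts 498
plane dz/dx dz/dy [-0.04341024  0.00285508  0.10911771] ((0.5559157729148865, 0.2697729468345642), (0.10777951776981354, 0.07018265873193741), 1.0620296001434326) 0.08501042604900128
```

View pics/s2.png

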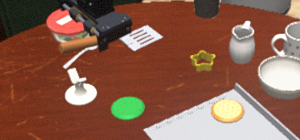

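servo_tool --pt "0.01 -0.035 0" --pt "0.022 -0.075 0.005" --pt "0.033 -0.115 0.01" --pt "0.044 -0.155 0.015" --pt "0.055 -0.195 0.02" --spin '[2, 4, 6.5, 6.5, 6.5]' --grip '[1, 1, 1, 1, 1]'

```text
time_s: 8.93
tcp_pos: [0.411, 0.0603, 0.1055]
ee_rot: [[-1.0, 0.025, 0.011], [0.025, 0.999, 0.024], [-0.011, 0.025, -1.0]]
wrist_force: [0.7, -0.5, -2.0]
gripper_width: 0.246
gripper_force: 29.9
```

servo_tool --pt "0.005 -0.02 0.002" --pt "0.01 -0.04 0.005" --pt "0.012 -0.05 0.005" --pt "0.012 -0.05 0.005" --pt "0.012 -0.05 0.005" --spin '[0, 0, 0, 0, 0]' --grip '[1, 1, 1, 1, 1]'

```text
time_s: 9.35
tcp_pos: [0.3993, 0.0125, 0.0998]
ee_rot: [[-1.0, 0.027, 0.013], [0.027, 0.999, 0.025], [-0.012, 0.025, -1.0]]
wrist_force: [0.2, 0.1, -1.7]
gripper_width: 0.249
gripper_force: 29.9
```

Run:
```python
from h import *
go(.405,.007,.075,178.5); print(sense()['ee_rot'][:,2],sense()['wrist_force'])
```

```text
t9.35 tcp [0.3993 0.0125 0.0998] yaw 178.4 | slide [-0.0058 -0.0053  0.0248] spin -0.1 J6 -115
[ 0.01273378  0.02502229 -0.99960579] [ 0.23768296  0.05416509 -1.65044931]
```

servo_tool --pt "-0.002 -0.003 0.01" --pt "-0.004 -0.005 0.02" --pt "-0.004 -0.005 0.03" --pt "-0.004 -0.005 0.034" --pt "-0.004 -0.005 0.034" --spin '[0, 0, 0, 0, 0]' --grip '[1, 1, 1, 1, 1]'

```text
time_s: 9.77
tcp_pos: [0.4031, 0.0089, 0.0649]
ee_rot: [[-1.0, 0.025, 0.011], [0.025, 0.999, 0.024], [-0.01, 0.025, -1.0]]
wrist_force: [0.2, -0.3, -2.6]
gripper_width: 0.247
gripper_force: 29.9
```

servo_tool --pt "0 0 0.001" --pt "0 0 0.002" --pt "0 0 0.003" --pt "0 0 0.004" --pt "0 0 0.004" --spin '[0, 0, 0, 0, 0]' --grip '[1, 1, 1, 1, 1]'

```text
time_s: 10.18
tcp_pos: [0.4032, 0.0083, 0.0617]
ee_rot: [[-1.0, 0.026, 0.012], [0.027, 0.999, 0.025], [-0.012, 0.025, -1.0]]
wrist_force: [-0.1, 0.2, -2.3]
gripper_width: 0.251
gripper_force: 29.9
```

Run:
```python
from h import *
go(.405,.007,.06,178.5); print(sense()['ee_rot'][:,2],sense()['wrist_force'])
d,W,h=cloud("scene"); x,y,z=W[...,0],W[...,1],W[...,2];S=h[...,1]
for n in ("turner_tip","biscuit","turner"): print(n,[(np.round(r["point"],3),round(r["conf"],2)) for r in tip_of(n,"scene")])
cv2.imwrite("pics/s3.png",cv2.resize(d["pixels"][170:310,180:420],None,fx=3,fy=3,interpolation=cv2.INTER_CUBIC))
```

```text
t10.18 tcp [0.4032 0.0083 0.0617] yaw 178.5 | slide [-0.0019 -0.0013  0.0017] spin -0.0 J6 -114
[ 0.01249202  0.02513616 -0.99960598] [-0.1164951   0.21579859 -2.32729874]
turner_tip [(array([0.56 , 0.005, 0.016]), 0.59)]
biscuit [(array([0.631, 0.003, 0.002]), 0.71), (array([ 0.36 , -0.008, -0.002]), 0.59)]
turner [(array([0.471, 0.005, 0.007]), 0.58), (array([ 0.524, -0.408, -0.002]), 0.24)]
```

View pics/s3.png

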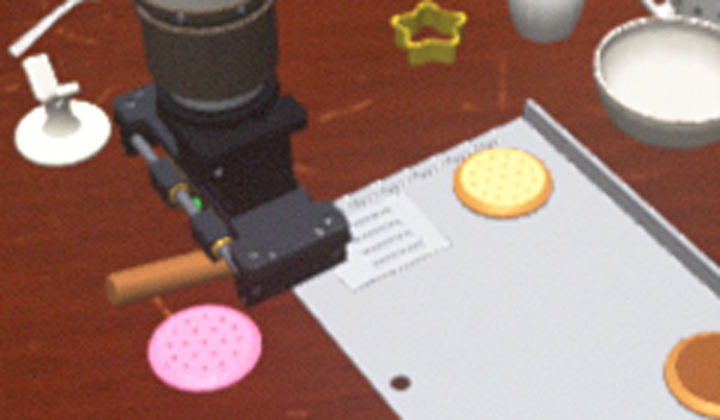

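servo_tool --pt "0 -0.001 0.001" --pt "0 -0.002 0.002" --pt "0 -0.002 0.003" --pt "0 -0.002 0.004" --pt "0 -0.002 0.004" --spin '[0, 0, 0, 0, 0]' --grip '[1, 1, 1, 1, 1]'

```text
time_s: 10.8
tcp_pos: [0.4029, 0.0062, 0.0573]
ee_rot: [[-1.0, 0.027, 0.012], [0.027, 0.999, 0.025], [-0.011, 0.025, -1.0]]
wrist_force: [0.1, 0.3, -2.5]
gripper_width: 0.249
gripper_force: 29.9
```

servo_tool --pt "0 0 0.001" --pt "0 0 0.002" --pt "0 0 0.003" --pt "0 0 0.003" --pt "0 0 0.003" --spin '[0, 0, 0, 0, 0]' --grip '[1, 1, 1, 1, 1]'

```text
time_s: 11.22
tcp_pos: [0.4032, 0.0064, 0.0546]
ee_rot: [[-1.0, 0.026, 0.012], [0.027, 0.999, 0.025], [-0.012, 0.025, -1.0]]
wrist_force: [-0.8, -0.6, -1.1]
gripper_width: 0.249
gripper_force: 29.9
```

servo_tool --pt "0 0 0.001" --pt "0 0 0.002" --pt "0 0 0.002" --pt "0 0 0.002" --pt "0 0 0.002" --spin '[0, 0, 0, 0, 0]' --grip '[1, 1, 1, 1, 1]'

```text
time_s: 11.63
tcp_pos: [0.4028, 0.0064, 0.0526]
ee_rot: [[-1.0, 0.027, 0.012], [0.027, 0.999, 0.025], [-0.011, 0.025, -1.0]]
wrist_force: [-3.4, 0.3, 3.3]
gripper_width: 0.25
gripper_force: 30.0
```

servo_tool --pt "-0.012 0 0" --pt "-0.024 0 0" --pt "-0.036 0 0" --pt "-0.048 0 0" --pt "-0.056 0 0" --spin '[0, 0, 0, 0, 0]' --grip '[1, 1, 1, 1, 1]'

```text
time_s: 12.05
tcp_pos: [0.4603, 0.005, 0.0532]
ee_rot: [[-1.0, 0.026, 0.013], [0.027, 0.999, 0.025], [-0.012, 0.025, -1.0]]
wrist_force: [-1.8, -0.5, 0.1]
gripper_width: 0.25
gripper_force: 30.0
```

servo_tool --pt "-0.005 0 0" --pt "-0.01 0 0" --pt "-0.015 0 0" --pt "-0.02 0 0" --pt "-0.025 0 0" --spin '[0, 0, 0, 0, 0]' --grip '[1, 1, 1, 1, 1]'

```text
time_s: 12.47
tcp_pos: [0.4842, 0.0042, 0.0534]
ee_rot: [[-1.0, 0.026, 0.012], [0.027, 0.999, 0.025], [-0.011, 0.025, -1.0]]
wrist_force: [-1.2, -0.6, 0.4]
gripper_width: 0.248
gripper_force: 30.0
```

```bash
cat >> h.py <<'E'
def bis(cams=("top","scene"),yr=(-.18,.06)):
    for c in cams:
        d,W,h=cloud(c); x,y,z=W[...,0],W[...,1],W[...,2]
        b=np.isfinite(z)&(x>.48)&(x<.75)&(y>yr[0])&(y<yr[1])&(h[...,1]>75)&(h[...,0]>5)&(h[...,0]<40)&(h[...,2]>110)&(z>.004)&(z<.15)
        n,lab,st,ce=cv2.connectedComponentsWithStats(b.astype(np.uint8)); 
        if n<2: print(c,"none"); continue
        k=1+st[1:,4].argmax(); b=lab==k
        A=np.c_[x[b],y[b],np.ones(b.sum())]; co,*_=np.linalg.lstsq(A,z[b],rcond=None)
        print(c,b.sum(),"circ",np.round(cv2.minEnclosingCircle(np.c_[x[b],y[b]].astype(np.float32)),4) if 0 else [round(float(q),4) for q in (*cv2.minEnclosingCircle(np.c_[x[b],y[b]].astype(np.float32))[0],cv2.minEnclosingCircle(np.c_[x[b],y[b]].astype(np.float32))[1])],"z med %.4f"%np.median(z[b]),"slope",np.round(co[:2],3))
        globals()['last']=d
E
python3 - <<'E'
import h; from h import *
go(.512,.003,.0526,178.5); print(sense()['wrist_force']); bis(); cv2.imwrite("pics/s4.png",cv2.resize(h.last["pixels"][170:310,220:460],None,fx=3,fy=3))
E
```

```text
t12.47 tcp [0.4842 0.0042 0.0534] yaw 178.5 | slide [-0.0279 -0.0005  0.0008] spin -0.0 J6 -109
[-1.20528772 -0.57563517  0.40471031]
top 307 circ [0.6553, 0.0011, 0.0396] z med 0.0169 slope [-0.089 -0.013]
scene 357 circ [0.6534, 0.0003, 0.0389] z med 0.0149 slope [-0.044  0.03 ]
```

servo_tool --pt "-0.006 0 0.0005" --pt "-0.012 0 0.001" --pt "-0.018 0 0.001" --pt "-0.024 0 0.001" --pt "-0.03 0 0.001" --spin '[0, 0, 0, 0, 0]' --grip '[1, 1, 1, 1, 1]'

```text
time_s: 12.98
tcp_pos: [0.5149, 0.0035, 0.0529]
ee_rot: [[-1.0, 0.026, 0.013], [0.027, 0.999, 0.025], [-0.012, 0.025, -1.0]]
wrist_force: [-2.4, -0.7, 2.1]
gripper_width: 0.25
gripper_force: 30.0
```

Run:
```python
import h; from h import *
go(.514,.003,.0526,178.5); print(sense()['wrist_force']); bis(); cv2.imwrite("pics/s4.png",cv2.resize(h.last["pixels"][170:310,220:460],None,fx=3,fy=3))
print([(np.round(r["point"],3),round(r["conf"],2)) for r in tip_of("turner_tip","scene")])
```

```text
t12.98 tcp [0.5149 0.0035 0.0529] yaw 178.5 | slide [ 0.0009 -0.0006  0.0003] spin -0.0 J6 -108
[-2.42350247 -0.71876959  2.09050906]
top 224 circ [0.6561, 0.0015, 0.0396] z med 0.0179 slope [ 0.022 -0.009]
scene 291 circ [0.6141, -0.0342, 0.0912] z med 0.0156 slope [-0.422 -0.299]
[(array([0.675, 0.001, 0.013]), 0.94), (array([ 0.564, -0.118,  0.002]), 0.15)]
```

View pics/s4.png

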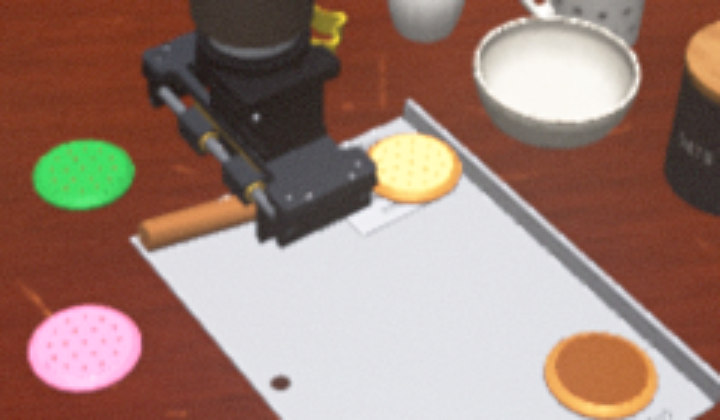

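servo_tool --pt "0.001 0 -0.004" --pt "0.003 0 -0.01" --pt "0.005 0 -0.018" --pt "0.005 0 -0.026" --pt "0.005 0 -0.032" --spin '[0, 0, 0, 0, 0]' --grip '[1, 1, 1, 1, 1]'

```text
time_s: 13.55
tcp_pos: [0.5087, 0.0029, 0.0861]
ee_rot: [[-1.0, 0.026, 0.013], [0.026, 0.999, 0.025], [-0.013, 0.026, -1.0]]
wrist_force: [0.9, 0.3, -2.7]
gripper_width: 0.251
gripper_force: 29.9
```

Run:
```python
import h; from h import *
go(.512,.003,.09,178.5); print(sense()['wrist_force']); bis(yr=(-.05,.06)); cv2.imwrite("pics/s5.png",cv2.resize(h.last["pixels"][170:310,220:460],None,fx=3,fy=3))
print([(np.round(r["point"],3),round(r["conf"],2)) for r in tip_of("turner_tip","scene")])
```

```text
t13.55 tcp [0.5087 0.0029 0.0861] yaw 178.5 | slide [-0.0033  0.0001 -0.0039] spin -0.0 J6 -108
[ 0.88009173  0.27853241 -2.68169442]
top 257 circ [0.6506, 0.0035, 0.0434] z med 0.0482 slope [-0.098 -0.018]
scene 289 circ [0.6482, -0.0015, 0.0404] z med 0.0479 slope [0.023 0.035]
[(array([0.667, 0.002, 0.042]), 0.67)]
```

servo_tool --pt "0 -0.006 -0.001" --pt "0 -0.018 -0.001" --pt "0 -0.034 -0.002" --pt "0 -0.054 -0.002" --pt "0 -0.074 -0.002" --spin '[0, 0, 0, 0, 0]' --grip '[1, 1, 1, 1, 1]'

```text
time_s: 14.12
tcp_pos: [0.5062, -0.0726, 0.0844]
ee_rot: [[-1.0, 0.026, 0.011], [0.026, 0.999, 0.025], [-0.01, 0.025, -1.0]]
wrist_force: [0.1, 0.2, -3.3]
gripper_width: 0.249
gripper_force: 29.9
```

servo_tool --pt "0 -0.018 0" --pt "-0.002 -0.032 0" --pt "-0.007 -0.042 -0.001" --pt "-0.012 -0.047 -0.001" --pt "-0.016 -0.047 -0.001" --spin '[0, 0, 0, 0, 0]' --grip '[1, 1, 1, 1, 1]'

```text
time_s: 14.53
tcp_pos: [0.5221, -0.1198, 0.0847]
ee_rot: [[-1.0, 0.028, 0.012], [0.028, 0.999, 0.025], [-0.012, 0.025, -1.0]]
wrist_force: [0.9, -0.2, -1.5]
gripper_width: 0.249
gripper_force: 29.9
```

Run:
```python
import h; from h import *
go(.530,-.118,.086,178.5); print(sense()['wrist_force']); bis(yr=(-.19,.06))
print([(np.round(r["point"],3),round(r["conf"],2)) for r in tip_of("turner_tip","scene")])
```

```text
t14.53 tcp [ 0.5221 -0.1198  0.0847] yaw 178.4 | slide [-0.0079  0.002  -0.0013] spin -0.1 J6 -94
[ 0.9377048  -0.15736898 -1.45598134]
top 245 circ [0.6632, -0.1226, 0.0429] z med 0.0464 slope [-0.042 -0.02 ]
scene 237 circ [0.6601, -0.1238, 0.0387] z med 0.0448 slope [0.02  0.042]
[]
```

servo_tool --pt "-0.003 0 0" --pt "-0.006 0 0.002" --pt "-0.008 0 0.006" --pt "-0.008 0 0.01" --pt "-0.008 0 0.014" --spin '[0, 0, 0, 0, 0]' --grip '[1, 1, 1, 1, 1]'

```text
time_s: 15.1
tcp_pos: [0.5296, -0.1181, 0.0704]
ee_rot: [[-1.0, 0.026, 0.012], [0.026, 0.999, 0.025], [-0.011, 0.025, -1.0]]
wrist_force: [-0.3, 0.4, -2.5]
gripper_width: 0.246
gripper_force: 29.9
```

servo_tool --pt "0 0 0.004" --pt "0 0 0.008" --pt "0 0 0.012" --pt "0 0 0.015" --pt "0 0 0.016" --spin '[0, 0, 0, 0, 0]' --grip '[1, 1, 1, 1, 1]'

```text
time_s: 15.52
tcp_pos: [0.5295, -0.118, 0.0543]
ee_rot: [[-1.0, 0.027, 0.011], [0.027, 0.999, 0.025], [-0.01, 0.025, -1.0]]
wrist_force: [0.1, 0.2, -2.1]
gripper_width: 0.246
gripper_force: 29.9
```

Run:
```python
import h; from h import *
go(.530,-.118,.053,178.5); print(sense()['wrist_force']); bis(yr=(-.19,.06)); cv2.imwrite("pics/s6.png",cv2.resize(h.last["pixels"][190:310,260:460],None,fx=3,fy=3))
```

```text
t15.52 tcp [ 0.5295 -0.118   0.0543] yaw 178.5 | slide [-0.0005  0.      0.0013] spin -0.0 J6 -94
[ 0.06351729  0.21247678 -2.0690161 ]
top 244 circ [0.6688, -0.1196, 0.0417] z med 0.0256 slope [ 0.207 -0.028]
scene 269 circ [0.6226, -0.1296, 0.0903] z med 0.0234 slope [-0.256 -0.079]
```

View pics/s6.png

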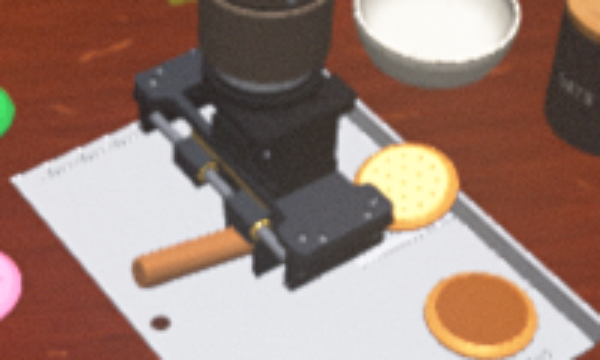

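servo_tool --pt "0.008 0 0" --pt "0.022 0 0" --pt "0.04 0 0" --pt "0.06 0 0" --pt "0.085 0 0" --spin '[0, 0, 0, 0, 0]' --grip '[1, 1, 1, 1, 1]'

```text
time_s: 16.03
tcp_pos: [0.4446, -0.1158, 0.0543]
ee_rot: [[-1.0, 0.026, 0.014], [0.027, 0.999, 0.025], [-0.013, 0.025, -1.0]]
wrist_force: [-0.8, 0.2, -1.8]
gripper_width: 0.25
gripper_force: 29.9
```

Run:
```python
import h; from h import *
go(.45,-.118,.053,178.5); print(sense()['wrist_force']); bis(yr=(-.19,.06)); cv2.imwrite("pics/s7.png",cv2.resize(h.last["pixels"][190:310,260:460],None,fx=3,fy=3))
d,W,hh=cloud("top"); x,y,z=W[...,0],W[...,1],W[...,2]
b=(abs(y+.12)<.012)&(x>.60)&(x<.73); 
for a in np.arange(.61,.725,.005):
    q=b&(abs(x-a)<.0025); print("%.3f %.4f"%(a,np.nanmedian(z[q])) if q.any() else a, end=" | ")
```

```text
t16.03 tcp [ 0.4446 -0.1158  0.0543] yaw 178.5 | slide [-0.0055 -0.0021  0.0013] spin -0.0 J6 -94
[-0.7547578   0.20376462 -1.81064593]
top 198 circ [0.5894, -0.1189, 0.0374] z med 0.0171 slope [-0.003 -0.021]
scene 327 circ [0.5761, -0.1212, 0.0384] z med 0.0151 slope [0.042 0.043]
0.610 0.0163 | 0.615 0.0046 | 0.620 0.0033 | 0.625 0.0036 | 0.630 0.0038 | 0.635 0.0040 | 0.640 0.0040 | 0.645 0.0039 | 0.650 0.0035 | 0.655 0.0042 | 0.660 0.0047 | 0.665 0.0032 | 0.670 0.0030 | 0.675 0.0025 | 0.680 0.0029 | 0.685 0.0032 | 0.690 0.0131 | 0.695 0.0211 | 0.700 0.0002 | 0.705 0.0017 | 0.710 0.0009 | 0.715 0.0011 | 0.720 0.0012 |
```

```bash
cat > sim.py <<'E'
import numpy as np
R,m=.039,.06; I=m*(R*R/4+.012**2/12); g=9.81
V=np.array([[-.033,-.006],[.033,-.006],[.039,-.002],[.039,.002],[.033,.006],[-.033,.006],[-.039,.002],[-.039,-.002]])
E0=V; E1=np.roll(V,-1,0); T=E1-E0; N=np.c_[T[:,1],-T[:,0]]/np.linalg.norm(T,axis=1)[:,None]
def run(h,inside,tipfun,mu,pitch=0.04,dt=2e-5,tmax=1.2,k=4e3,c=3.):
    """tip starts (0,h); blade extends to -x, rising by pitch. CG starts `inside` behind tip. tipfun(t)->(x,z,vx,vz)"""
    tp=np.array([0,h]); th=-pitch; p=tp+np.array([-inside*np.cos(pitch)+.006*np.sin(pitch),inside*np.sin(pitch)+.006*np.cos(pitch)])
    x0=tipfun(0); v=np.array(x0[2:],float); p=p+np.array(x0[:2]); w=0.; t=0; up=np.array([np.sin(pitch),np.cos(pitch)]); al=np.array([-np.cos(pitch),np.sin(pitch)]); thd=None
    while t<tmax:
        q=tipfun(t); tip=tp+q[:2]; tv=np.array(q[2:]); ct,st=np.cos(th),np.sin(th); A=np.array([[ct,-st],[st,ct]])
        F=np.array([0,-m*g]); M=0.
        cs=[]
        W=V@A.T+p
        for i in range(8):
            if W[i,1]<.003: cs.append((W[i],np.array([0,1.]),.003-W[i,1],np.zeros(2)))
            r=W[i]-tip; s=r@al; dn=r@up
            if 0<s<.09 and -.004<dn<0: cs.append((W[i],up,-dn,tv))
        l=A.T@(tip-p); dd=((l-E0)*N).sum(1); j=dd.argmax()
        if dd[j]<0 and dd[j]>-.004: cs.append((tip,-(A@N[j]),-dd[j],tv))
        for (pt,n,pen,vb) in cs:
            r=pt-p; vr=v+w*np.array([-r[1],r[0]])-vb; vn=vr@n; tt=np.array([-n[1],n[0]]); vt=vr@tt
            fn=max(0,k*pen-c*vn); ft=-mu*fn*np.clip(vt/.004,-1,1); f=fn*n+ft*tt
            F=F+f; M+=r[0]*f[1]-r[1]*f[0]
        v=v+F/m*dt; w+=M/I*dt; p=p+v*dt; th+=w*dt; t+=dt
        if thd is None and W[:,1].min()<.0035: thd=(round(t,3),round(np.degrees(th)),round(w,1))
    return round(np.degrees(th)),np.round(p,3),thd
E
cat > r1.py <<'E'
from sim import *
import multiprocessing as mp
still=lambda t:(0,0,0,0)
def stop(v): return lambda t:(0,0,0,0)
def f(a):
    h,ins,mu=a; return a,run(h,ins,still,mu,dt=5e-5,tmax=.9)
if __name__=="__main__":
    with mp.Pool() as P:
        for r in P.imap(f,[(h,i,mu) for h in (.06,.1,.13) for i in (-.003,-.01) for mu in (.25,.4)]): print(*r)
E
time python3 r1.py
```

```text
(0.06, -0.003, 0.25) (-71, array([0.013, 0.04 ]), (0.168, -74, np.float64(-11.5)))
(0.06, -0.003, 0.4) (-180, array([0.063, 0.009]), (0.173, -80, np.float64(-12.4)))
(0.06, -0.01, 0.25) (-75, array([0.011, 0.041]), (0.117, -70, np.float64(-14.8)))
(0.06, -0.01, 0.4) (-77, array([0.011, 0.041]), (0.118, -73, np.float64(-15.5)))
(0.1, -0.003, 0.25) (-180, array([0.123, 0.009]), (0.214, -104, np.float64(-11.5)))
(0.1, -0.003, 0.4) (-180, array([0.099, 0.009]), (0.222, -115, np.float64(-12.4)))
(0.1, -0.01, 0.25) (-180, array([0.079, 0.009]), (0.164, -110, np.float64(-14.8)))
(0.1, -0.01, 0.4) (-180, array([0.066, 0.009]), (0.168, -118, np.float64(-15.5)))
(0.13, -0.003, 0.25) (-180, array([0.07 , 0.009]), (0.242, -123, np.float64(-11.5)))
(0.13, -0.003, 0.4) (-180, array([0.031, 0.009]), (0.252, -137, np.float64(-12.4)))
(0.13, -0.01, 0.25) (-180, array([0.028, 0.009]), (0.195, -137, np.float64(-14.8)))
(0.13, -0.01, 0.4) (-180, array([0.014, 0.009]), (0.201, -148, np.float64(-15.5)))
real	0m3.200s
user	0m10.800s
sys	0m0.040s
```

```bash
cat > r2.py <<'E'
from sim import *
import multiprocessing as mp
def prof(v,tau,tp=.42,push=.06,vp=.15):
    def f(t):
        if t<tau: return (v*t-v*t*t/2/tau,0,v*(1-t/tau),0)
        x=v*tau/2
        if t<tp: return (x,0,0,0)
        s=min(t-tp,push/vp); return (x+vp*s,0,vp if t-tp<push/vp else 0,0)
    return f
def f(a):
    h,ins,mu,v=a; return a,run(h,ins,prof(v,.06),mu,dt=5e-5,tmax=1.4)
if __name__=="__main__":
    with mp.Pool() as P:
        for r in P.imap(f,[(h,.015,mu,v) for h in (.08,.1) for mu in (.2,.3,.45) for v in (.3,.4,.5)]): print(*r)
E
python3 r2.py
```

```text
(0.08, 0.015, 0.2, 0.3) (-180, array([0.087, 0.009]), (0.292, -85, np.float64(-12.1)))
(0.08, 0.015, 0.2, 0.4) (0, array([0.049, 0.009]), (0.22, -62, np.float64(-10.4)))
(0.08, 0.015, 0.2, 0.5) (0, array([0.083, 0.009]), (0.199, -51, np.float64(-8.6)))
(0.08, 0.015, 0.3, 0.3) (-2, array([0.065, 0.086]), None)
(0.08, 0.015, 0.3, 0.4) (-180, array([0.079, 0.009]), (0.273, -93, np.float64(-13.1)))
(0.08, 0.015, 0.3, 0.5) (0, array([0.029, 0.009]), (0.21, -61, np.float64(-10.3)))
(0.08, 0.015, 0.45, 0.3) (-2, array([0.058, 0.086]), None)
(0.08, 0.015, 0.45, 0.4) (-2, array([0.067, 0.086]), None)
(0.08, 0.015, 0.45, 0.5) (-180, array([0.091, 0.009]), (0.301, -99, np.float64(-11.7)))
(0.1, 0.015, 0.2, 0.3) (-180, array([0.132, 0.009]), (0.313, -99, np.float64(-12.1)))
(0.1, 0.015, 0.2, 0.4) (0, array([0.027, 0.009]), (0.238, -72, np.float64(-10.4)))
(0.1, 0.015, 0.2, 0.5) (0, array([0.081, 0.009]), (0.215, -59, np.float64(-8.6)))
(0.1, 0.015, 0.3, 0.3) (-2, array([0.065, 0.106]), None)
(0.1, 0.015, 0.3, 0.4) (-180, array([0.118, 0.009]), (0.295, -109, np.float64(-13.1)))
(0.1, 0.015, 0.3, 0.5) (-180, array([0.062, 0.009]), (0.227, -72, np.float64(-10.3)))
(0.1, 0.015, 0.45, 0.3) (-2, array([0.058, 0.106]), None)
(0.1, 0.015, 0.45, 0.4) (-2, array([0.067, 0.106]), None)
(0.1, 0.015, 0.45, 0.5) (-180, array([0.133, 0.009]), (0.324, -114, np.float64(-11.7)))
```

Run:
```python
import h; from h import *
go(.45,-.118,.053,178.5); bis(yr=(-.19,.06)); print([(np.round(r["point"],3),round(r["conf"],2)) for r in tip_of("turner_tip","scene")])
cv2.imwrite("pics/s8.png",cv2.resize(h.last["pixels"][190:330,240:440],None,fx=3,fy=3))
```

```text
t16.18 tcp [ 0.4422 -0.1159  0.0544] yaw 178.5 | slide [-0.0078 -0.0019  0.0014] spin -0.0 J6 -94
top 201 circ [0.5793, -0.1188, 0.0378] z med 0.0168 slope [ 0.001 -0.007]
scene 300 circ [0.58, -0.1207, 0.039] z med 0.0147 slope [0.028 0.038]
[]
```

View pics/s8.png

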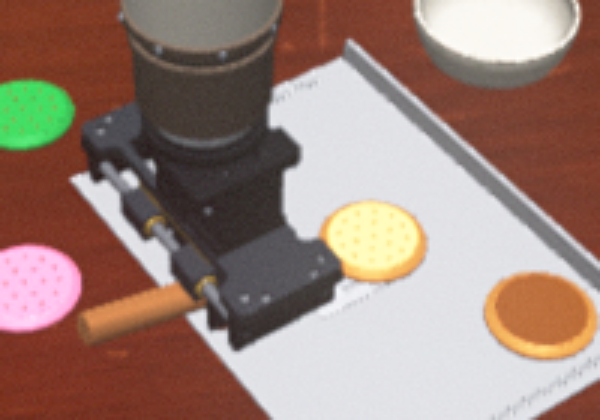

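servo_tool --pt "0.003 0.001 -0.006" --pt "0.01 0.004 -0.018" --pt "0.02 0.008 -0.034" --pt "0.03 0.013 -0.052" --pt "0.04 0.017 -0.07" --spin '[0, 0, 0, 0, 0]' --grip '[1, 1, 1, 1, 1]'

```text
time_s: 16.75
tcp_pos: [0.404, -0.0992, 0.1247]
ee_rot: [[-1.0, 0.027, 0.011], [0.027, 0.999, 0.025], [-0.011, 0.025, -1.0]]
wrist_force: [0.9, -0.7, -2.3]
gripper_width: 0.247
gripper_force: 29.9
```

servo_tool --pt "0.01 0.005 -0.016" --pt "0.02 0.01 -0.03" --pt "0.03 0.014 -0.042" --pt "0.037 0.017 -0.048" --pt "0.04 0.018 -0.05" --spin '[0, 0, 0, 0, 0]' --grip '[1, 1, 1, 1, 1]'

```text
time_s: 17.17
tcp_pos: [0.364, -0.0813, 0.175]
ee_rot: [[-1.0, 0.026, 0.014], [0.026, 0.999, 0.026], [-0.014, 0.026, -1.0]]
wrist_force: [-0.3, 0.9, -3.4]
gripper_width: 0.245
gripper_force: 29.9
```

Run:
```python
import h; from h import *
go(.412,-.08,.174,178.5); print(sense()['ee_rot'][:,2]);bis(yr=(-.19,.06)); print([(np.round(r["point"],3),round(r["conf"],2)) for r in tip_of("turner_tip","scene")])
```

```text
t17.17 tcp [ 0.364  -0.0813  0.175 ] yaw 178.5 | slide [-0.0479  0.0026  0.001 ] spin -0.0 J6 -102
[ 0.01447279  0.02571102 -0.99956465]
top 172 circ [0.5012, -0.0842, 0.0376] z med 0.1374 slope [-0.009 -0.013]
scene 254 circ [0.4995, -0.0854, 0.0401] z med 0.1352 slope [0.02  0.033]
[]
```

servo_tool --pt "-0.008 0 0" --pt "-0.026 0 0" --pt "-0.051 0 0" --pt "-0.051 0 0" --pt "-0.051 0 0" --spin '[0, 0, 0, 0, 0]' --grip '[1, 1, 1, 1, 1]'

```text
time_s: 17.73
tcp_pos: [0.4169, -0.0831, 0.1734]
ee_rot: [[-1.0, 0.027, 0.01], [0.028, 0.999, 0.025], [-0.009, 0.025, -1.0]]
wrist_force: [-0.8, -0.8, -2.8]
gripper_width: 0.246
gripper_force: 29.9
```

Run:
```python
import h; from h import *
go(.412,-.08,.174,178.5); bis(yr=(-.19,.06))
```

```text
t17.73 tcp [ 0.4169 -0.0831  0.1734] yaw 178.4 | slide [ 0.005   0.003  -0.0006] spin -0.1 J6 -100
top 262 circ [0.5609, -0.0862, 0.0378] z med 0.1355 slope [ 0.002 -0.018]
scene 353 circ [0.5593, -0.0861, 0.0402] z med 0.1325 slope [0.029 0.034]
```

servo_tool --pt "0.006 0 0" --pt "0.02 0 0" --pt "0.036 0 0" --pt "0.048 0 0" --pt "0.055 0 0" --spin '[0, 0, 0, 0, 0]' --grip '[1, 1, 1, 1, 1]'

```text
time_s: 18.25
tcp_pos: [0.358, -0.0817, 0.1737]
ee_rot: [[-1.0, 0.027, 0.011], [0.027, 0.999, 0.025], [-0.01, 0.025, -1.0]]
wrist_force: [-0.6, -0.5, -2.6]
gripper_width: 0.249
gripper_force: 29.9
```

servo_tool --pt "0 0 0" --pt "-0.01 0 0" --pt "-0.03 0 0" --pt "-0.06 0 0" --pt "-0.06 0 0" --spin '[0, 0, 0, 0, 0]' --grip '[1, 1, 1, 1, 1]'

```text
time_s: 18.67
tcp_pos: [0.428, -0.083, 0.1755]
ee_rot: [[-1.0, 0.025, 0.019], [0.025, 0.999, 0.024], [-0.019, 0.024, -1.0]]
wrist_force: [0.7, -0.7, -2.2]
gripper_width: 0.251
gripper_force: 29.9
```

Run:
```python
import h; from h import *
go(.412,-.08,.174,178.5); bis(yr=(-.19,.06))
```

```text
t18.67 tcp [ 0.428  -0.083   0.1755] yaw 178.6 | slide [0.016  0.0026 0.0015] spin 0.1 J6 -100
top 270 circ [0.5835, -0.0853, 0.0377] z med 0.1392 slope [ 0.013 -0.009]
scene 415 circ [0.6252, -0.0367, 0.106] z med 0.1358 slope [-0.2   -0.026]
```

Run:
```python
import h; from h import *
go(.412,-.08,.174,178.5); bis(("top","scene"),yr=(-.15,.06));
```

```text
t18.77 tcp [ 0.4225 -0.0831  0.1742] yaw 178.5 | slide [0.0106 0.0028 0.0002] spin -0.0 J6 -100
top 649 circ [0.5807, -0.0856, 0.0369] z med 0.1363 slope [-0.553  0.01 ]
scene 100 circ [0.5781, -0.091, 0.0344] z med 0.1427 slope [-1.019  0.08 ]
```

servo_tool --pt "0 0 0" --pt "0 0 0" --pt "0 0 0" --pt "0 0 0" --pt "0 0 0" --spin '[0, 0, 0, 0, 0]' --grip '[1, 1, 1, 1, 1]'

```text
time_s: 19.28
tcp_pos: [0.4202, -0.0831, 0.1748]
ee_rot: [[-1.0, 0.026, 0.013], [0.027, 0.999, 0.025], [-0.012, 0.025, -1.0]]
wrist_force: [0.1, -0.5, -1.7]
gripper_width: 0.247
gripper_force: 29.9
```

Run:
```python
import h; from h import *
go(.412,-.08,.174,178.5); bis(("top","scene"),yr=(-.16,.06)); cv2.imwrite("pics/s9.png",cv2.resize(h.last["pixels"][170:310,240:460],None,fx=3,fy=3))
```

```text
t19.28 tcp [ 0.4202 -0.0831  0.1748] yaw 178.5 | slide [0.0083 0.0029 0.0008] spin -0.0 J6 -100
top 369 circ [0.5997, -0.0849, 0.0366] z med 0.0157 slope [-0.038 -0.009]
scene 702 circ [0.5943, -0.0874, 0.038] z med 0.0130 slope [0.034 0.029]
```

View pics/s9.png

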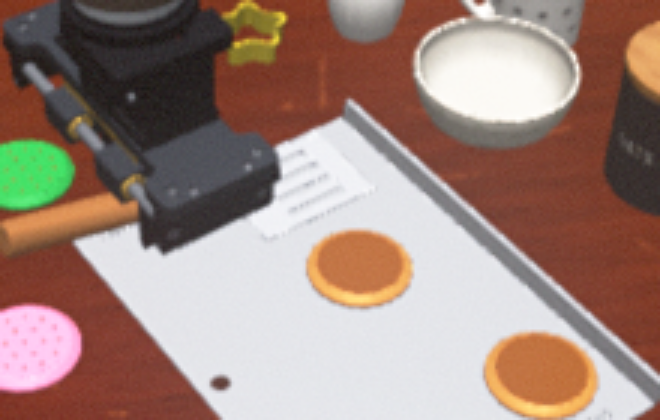

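servo_tool --pt "-0.002 0.03 0" --pt "-0.005 0.065 0" --pt "-0.008 0.1 0" --pt "-0.01 0.135 0" --pt "-0.01 0.17 0" --spin '[0, 0, 0, 0, 0]' --grip '[1, 1, 1, 1, 1]'

```text
time_s: 19.8
tcp_pos: [0.4351, 0.0882, 0.1793]
ee_rot: [[-1.0, 0.027, 0.013], [0.027, 0.999, 0.025], [-0.012, 0.026, -1.0]]
wrist_force: [0.2, -0.5, -1.1]
gripper_width: 0.246
gripper_force: 29.9
```

servo_tool --pt "-0.002 0.035 0" --pt "-0.005 0.07 0" --pt "-0.008 0.105 0" --pt "-0.01 0.14 0" --pt "-0.011 0.17 0" --spin '[-1, -2, -4, -6, -6.5]' --grip '[1, 1, 1, 1, 1]'

```text
time_s: 20.22
tcp_pos: [0.4504, 0.2585, 0.1836]
ee_rot: [[-0.996, -0.089, 0.013], [-0.089, 0.996, 0.026], [-0.015, 0.024, -1.0]]
wrist_force: [-0.4, -0.5, -2.3]
gripper_width: 0.246
gripper_force: 29.9
```

servo_tool --pt "0 0 0.01" --pt "0 0 0.03" --pt "0 0 0.05" --pt "0 0 0.06" --pt "0 0 0.06" --spin '[0, 0, 0, 0, 0]' --grip '[1, 1, 1, 1, 1]'

```text
time_s: 20.63
tcp_pos: [0.4497, 0.2561, 0.1209]
ee_rot: [[-0.996, -0.086, 0.008], [-0.086, 0.996, 0.021], [-0.009, 0.02, -1.0]]
wrist_force: [-0.9, -0.7, -1.9]
gripper_width: 0.246
gripper_force: 29.9
```

Run:
```python
import h; from h import *
go(.4505,.2618,.075,-175)
capture("scene");print([(np.round(r["point"],3),round(r["conf"],2)) for n in ("turner_tip","turner_end","rest_cradle") for r in tip_of(n,"scene")])
```

```text
t20.63 tcp [0.4497 0.2561 0.1209] yaw -175.1 | slide [-0.0013  0.0056  0.0459] spin -0.1 J6 -132
[(array([0.608, 0.269, 0.076]), 0.89), (array([0.378, 0.254, 0.129]), 0.91), (array([0.384, 0.26 , 0.061]), 0.73)]
```

servo_tool --pt "-0.001 0.002 0.01" --pt "-0.001 0.0045 0.025" --pt "-0.001 0.0045 0.04" --pt "-0.001 0.0045 0.052" --pt "-0.001 0.0045 0.058" --spin '[0, 0, 0, 0, 0]' --grip '[1, 1, 1, 1, 1]'

```text
time_s: 21.25
tcp_pos: [0.452, 0.2633, 0.0643]
ee_rot: [[-0.996, -0.086, 0.011], [-0.086, 0.996, 0.024], [-0.013, 0.023, -1.0]]
wrist_force: [-0.3, 0.7, -1.7]
gripper_width: 0.242
gripper_force: 29.9
```

servo_tool --pt "0 0 0.003" --pt "0 0 0.006" --pt "0 0 0.009" --pt "0 0 0.011" --pt "0 0 0.011" --spin '[0, 0, 0, 0, 0]' --grip '[1, 1, 1, 1, 1]'

```text
time_s: 21.67
tcp_pos: [0.4526, 0.2639, 0.0547]
ee_rot: [[-0.996, -0.087, 0.012], [-0.086, 0.996, 0.025], [-0.014, 0.024, -1.0]]
wrist_force: [-0.3, -0.6, -1.5]
gripper_width: 0.248
gripper_force: 29.9
```

Run:
```python
import h; from h import *
go(.4505,.2618,.0515,-175); print(sense()['wrist_force'])
```

```text
t21.67 tcp [0.4526 0.2639 0.0547] yaw -175.0 | slide [ 0.0022 -0.0019  0.0032] spin -0.0 J6 -132
[-0.28815219 -0.57187657 -1.48331768]
```

Final trim, then open.

servo_tool --pt "0.001 -0.001 0.001" --pt "0.002 -0.002 0.002" --pt "0.002 -0.002 0.003" --pt "0.002 -0.002 0.004" --pt "0.002 -0.002 0.004" --spin '[0, 0, 0, 0, 0]' --grip '[1, 1, 1, 1, 1]'

```text
time_s: 22.08
tcp_pos: [0.4512, 0.2624, 0.0513]
ee_rot: [[-0.996, -0.087, 0.013], [-0.087, 0.996, 0.026], [-0.016, 0.025, -1.0]]
wrist_force: [-0.7, 1.0, 3.5]
gripper_width: 0.251
gripper_force: 30.0
```

servo_tool --pt "0 0 0" --pt "0 0 0" --pt "0 0 0" --pt "0 0 0" --pt "0 0 0" --spin '[0, 0, 0, 0, 0]' --grip '[0.7, 0.6, 0.5, 0.4, 0.4]'

```text
time_s: 22.5
tcp_pos: [0.4507, 0.2617, 0.0504]
ee_rot: [[-0.996, -0.087, 0.012], [-0.087, 0.996, 0.025], [-0.014, 0.024, -1.0]]
wrist_force: [-0.9, -0.7, 0.5]
gripper_width: 0.515
gripper_force: 0.0
```

servo_tool --pt "0 0 0" --pt "0 0 0" --pt "0 0 0" --pt "0 0 -0.02" --pt "0 0 -0.05" --spin '[0, 0, 0, 0, 0]' --grip '[0.2, 0.1, 0, 0, 0]'

```text
time_s: 22.92
tcp_pos: [0.4485, 0.259, 0.0983]
ee_rot: [[-0.996, -0.086, 0.007], [-0.086, 0.996, 0.02], [-0.008, 0.019, -1.0]]
wrist_force: [1.5, 0.4, -1.0]
gripper_width: 0.894
gripper_force: 0.0
```

servo_tool --pt "0 0 -0.03" --pt "0 0 -0.06" --pt "0 0 -0.09" --pt "0 0 -0.09" --pt "0 0 -0.09" --spin '[0, 0, 0, 0, 0]' --grip '[0, 0, 0, 0, 0]'

```text
time_s: 23.33
tcp_pos: [0.4496, 0.2589, 0.1925]
ee_rot: [[-0.996, -0.087, 0.015], [-0.086, 0.996, 0.029], [-0.018, 0.027, -0.999]]
wrist_force: [0.9, -0.4, -1.0]
gripper_width: 0.997
gripper_force: 0.0
```

Run:
```python
import h; from h import *
go(.4505,.2618,.0515,-175); bis(("top","scene"),yr=(-.16,.06))
cv2.imwrite("pics/s10.png",cv2.resize(h.last["pixels"][130:310,160:460],None,fx=2.5,fy=2.5))
for c in ("scene","top"):
    if c=="top": capture(c)
    for n in ("turner_tip","turner_end","rest_cradle","turner"): print(c,n,[(np.round(r["point"],3),round(r["conf"],2)) for r in tip_of(n,c)][:1])
```

```text
t23.33 tcp [0.4496 0.2589 0.1925] yaw -175.0 | slide [-0.0011  0.0028  0.141 ] spin -0.0 J6 -132
top 718 circ [0.5955, -0.0858, 0.0376] z med 0.0158 slope [-0.005 -0.005]
scene 701 circ [0.5947, -0.0873, 0.0384] z med 0.0131 slope [0.029 0.022]
scene turner_tip [(array([0.606, 0.277, 0.004]), 0.98)]
scene turner_end [(array([0.38 , 0.26 , 0.063]), 0.69)]
scene rest_cradle [(array([0.384, 0.258, 0.061]), 0.8)]
scene turner [(array([ 0.521,  0.266, -0.005]), 0.93)]
top turner_tip []
top turner_end [(array([0.382, 0.255, 0.06 ]), 0.58)]
top rest_cradle [(array([0.386, 0.261, 0.061]), 0.93)]
top turner [(array([0.52 , 0.266, 0.003]), 0.91)]
```

View pics/s10.png

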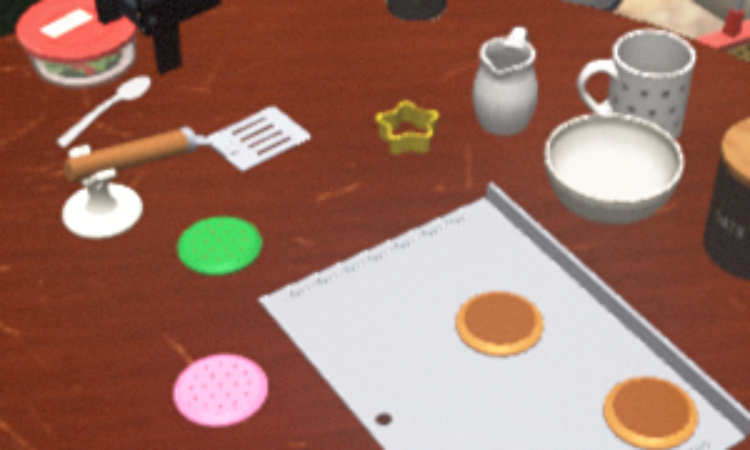

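The picture shows the turner back in its rest, with the handle at (130,153) and the blade flat at (260,138). The turned biscuit lies flat and brown side up at (500,322), and the other biscuit at (650,410) has not moved.

```bash
python3 -c "
from station import *
print(finish_job())"
```

```text
the job is handed in; nothing more can be done
None
```

The biscuit lies flat on the sheet with its brown face up, the turner is back in its rest, and the job is handed in. The arm could not tilt, so I flipped the biscuit by tipping it off the blade tip from about 13 cm instead of turning the wrist, which is not the low lay-over you asked for.

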